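# Swap the rubbing stones and shut the stone case

## Robot

A 6-joint arm with a two-finger parallel gripper is mounted at the origin on the work surface. World frame = base frame: x ahead of the robot, y to its left, z up, the work surface at z = 0. Lengths are in m, angles in rad, forces in N, time in s.
With the tool pointing down it reaches from about 0.3 to 0.875 m from the base axis. Payload 4.2 kg.
Tool frame: the origin (TCP) lies midway between the tips of the shut fingers; the grasp point (between the pads) lies 19 mm behind it (robot.tcp_to_grasp is the distance from the TCP to the grasp point, in m); z points along the fingers, y is the line along which they close (so a half turn about z gives the same grasp; the last joint's range is limited). The gripper opens to 85 mm and grips with 20 to 120 N. Pads are 22 mm wide; open, the fingers measure 114 mm over their backs; the gripper's body (76 mm by 85 mm) begins 54 mm behind the grasp point. The pads swing forward as they close: fully open they stand 13 mm farther back than shut.
Start: joints at [-1.217, 0.32, 1.565, -0, 1.257, -0.02], TCP at [0.21, -0.535, 0.231] pointing down, gripper open.
Joint ranges: [-3.11, 3.11], [-0.84, 2.01], [0.21, 2.61], [-1.34, 4.49], [0.05, 2.63], [-2.56, 2.56]. Speed limits (rad/s): [2.57, 2.57, 3.14, 3.14, 3.14, 3.14].

## Interface

Orientations are given as a unit quaternion [w, x, y, z].
In Python, from plant import robot gives the robot as it stands.
- The arm moves only by the tool drive_tool, never from a script. Its argument "deltas" is a list that holds one entry, the list of rows, each a list of 5 numbers: the shift along the tool's x, y, z in m, then the turn about the tool's z in rad, then the opening, from 0 (shut) to 1 (fully open). In form: [[[tx, ty, tz, roll, hand], ...]]. A call has 1 to 10 rows; each row is the pose to reach, as a shift and turn from the pose commanded when the call began, along the tool's axes at that moment; what a row does not reach only later rows make up. A row lasts 1/10 s, in which the tool goes at most 50 mm and 8.59 degrees, less where a joint would pass 70% of its speed; a pose out of reach is approached as far as the arm can. A call with a gripper value outside its range is refused whole. The fingers move at their own pace and stop on an object; "squeeze" is the grip in N (left out, the last holds). Time passes only in rows, so rows that repeat a pose let the fingers close. It gives the time, the measured TCP pose, the force, the opening and the grip force at its end, in the units of the state.
- robot.get_state(): the state, without advancing time (a new reading comes with each control period).
- robot.camera(name): name is "scene" or "top"; returns the picture (480x640x3 uint8, blue, green, red); there is no depth.
- robot.camera_params(name): a dict with "mtx" (3x3 intrinsics, pixels), "k1" (the pictures are not rectified: a ray, as slopes to the right and down, at radius r is drawn at 1 + k1 r^2 times it, then the intrinsics apply), "T" (4x4, takes a point from camera to world coordinates). Camera axes: x right, y down, z forward; pixel columns grow to the right and rows downward; lengths in m; the calibration is good to about 2 mm. A picture is of the moment at which its call begins. camera_params takes no time and is no camera call.
- robot.hand_in(): hands the job in; it is judged then, once.
Trained networks look in the newest picture that a camera, given by its name, has taken for a name from the list of things; names that differ only in an ending like _2 or _b are one class to them, and where a whole thing is asked for, a point or a joint stands for the part that bears it (a point fixed in the world has none). Each returns a list of dicts, best first, with "confidence" (0 to 1); they miss things now and then, are a little off and sometimes report something else, mostly with a low value. They report only what shows in the picture. A call takes as long as a camera call. They do not tell look-alikes from the thing itself.
- robot.trace(name, camera): "region" (480x640 bool, what is visible of it).
- robot.tip_of(name, camera): "position" ([x, y, z] in m, in world coordinates, good to about 4 mm: a listed point, or the origin of a listed thing).
The state is a dict: "t": time; "q": joint angles; "qd": joint speeds; "tau": joint torques, N m; "tool_pos": TCP position; "eef_rot": TCP orientation; "ft_force": force on the tool from outside, world axes, zero at the start; "ft_torque": the same for the moment, N m; "width": finger opening in m; "finger_force": force on a finger pad.
Only numpy, scipy, OpenCV 4.12 (cv2) and the standard library are available. Lean on these libraries where they do the work, as an engineer would, in place of code of your own. Each camera call takes 0.05 s, during which the arm holds its last target. There are 200 camera calls.

## Task

Swap the two grey rubbing stones: the short one goes from the stone case into the recess of the bench holder, and the long one from the holder into the recess of the case, each lying flat and fully down in its recess. Then shut the lid of the case completely. Stone chips easily, so set the stones down gently rather than dropping them, and leave everything else on the bench where it is.

Things in the scene. Friction and masses are not known exactly. Their poses are not given: they have to be found in the camera images.
- long_stone: the larger grey rubbing stone, a plain block 40 (x) x 130 (y) x 26 mm (z), about 0.3 kg; origin at the centre of its underside; starts in the holder's recess, long side along the recess
- short_stone: the smaller grey rubbing stone, a plain block 28 (x) x 100 (y) x 22 mm (z), about 0.14 kg; origin at the centre of its underside; starts in the case's recess, long side along the recess
- holder: pale wooden bench holder, fixed to the bench: a slab 90 (x) x 200 (y) x 20 mm with a recess 52 (x) x 142 (y) mm, 8 mm deep, at its middle; origin on the bench under the middle of the recess. The recess floor is 12 mm and the rim 20 mm above the origin
- holder_seat (a point): centre of the holder's recess floor
- case: dark wooden stone case, fixed to the bench: a shallow tray 170 mm along y, reaching along x from -40 to +64 mm of the origin, 14 mm tall, with a recess 52 (x) x 142 (y) mm, 8 mm deep; origin on the bench under the middle of the recess. The recess floor is 6 mm and the rim 14 mm above the origin. Case and holder may change sides of the bench
- case_seat (a point): centre of the case's recess floor
- lid_hinge (a point): middle of the hinge line, at x = +64 mm of the case, 14 mm above the bench; the line runs along the case's y, on the side away from the robot
- lid (a joint): opening angle of the case's lid, rad: 0 shut, 1.65 to 1.95 at the start (leaning away from the robot), stop at 2.0. The lid is a dark wooden hood, 104 mm from hinge to free edge, 170 mm wide, 26 mm deep outside, 21 inside, 0.12 kg; shut, its top is 40 mm above the bench. Its stiff hinge (0.1 N m) holds it where it is left: push it over, then press it down till shut
- lid_edge (a point): middle of the lid's free edge on its outer (top) face, 104 mm from the hinge line; 26 mm above the tray's rim when shut
- table: the grey bench top, its surface at z = 0; there is free room for a stone between the case and the holder, around x = 0.56, y = 0
- glue: bystander, not to be disturbed: small white glue bottle with an orange cap, 26 mm across, 70 mm tall; origin at the centre of its underside
- block: bystander, not to be disturbed: brown wooden sanding block 40 x 55 x 25 mm; origin at the centre of its underside
- water: bystander, not to be disturbed: pale translucent water bottle with a blue cap, 64 mm across, 210 mm tall; origin at the centre of its underside
- bowl: bystander, not to be disturbed: white ceramic bowl, 110 mm across, 40 mm tall; origin at the centre of its underside
- jar: bystander, not to be disturbed: glass jar with a steel lid, 56 mm across, 60 mm tall; origin at the centre of its underside
- mallet: bystander, not to be disturbed: wooden hammer lying on the bench
- offcut: bystander, not to be disturbed: pale wood offcut 50 x 90 x 18 mm; origin at the centre of its underside
Mind the look-alikes: they are no part of the job. What is meant by the case is not turquoise, and is the larger of those in its own colour. Leave any pink look-alike of the long_stone alone.

How it is judged:
At the end, for the whole second after the job is handed in: The short stone lies flat (within 3.4 degrees) on the floor of the holder's recess and the long stone flat on the floor of the case's recess, anywhere their recess allows (underside within 2.5 mm of the floor's height, same face up), both at rest, and the lid is shut to within 0.04 rad (x of short_stone in the frame of holder between -0.0145 and 0.0145 m and y of short_stone in the frame of holder between -0.0235 and 0.0235 m and z of short_stone in the frame of holder between 0.0095 and 0.0145 m and angle between each of short_stone, long_stone's own z axis and vertical below 0.06 rad and linear speed of each of short_stone, long_stone below 0.03 m/s and x of long_stone in the frame of case between -0.0085 and 0.0085 m and y of long_stone in the frame of case between -0.0085 and 0.0085 m and z of long_stone in the frame of case between 0.0035 and 0.0085 m and value of joint lid below 0.04 rad); the robot touches nothing.
It fails at once if a stone is struck hard: more than 80 N between a stone and the case (with its lid), the holder or the bench (contact force between any of long_stone, short_stone and case above 80 N or contact force between any of long_stone, short_stone and holder above 80 N or contact force between any of long_stone, short_stone and table above 80 N).
It fails at once if a stone is let fall: it moves faster than 0.5 m/s (a drop of about 13 mm) with no finger on it ((linear speed of long_stone above 0.5 m/s and contact force between the fingers and long_stone below 0.2 N) or (linear speed of short_stone above 0.5 m/s and contact force between the fingers and short_stone below 0.2 N)).
It fails at once if a bystander is moved by more than 30 mm (distance of any of glue, block, water, bowl, jar, mallet, offcut from where it was at the start of the episode above 0.03 m).
It also fails if it takes over 72 s, if anything falls off the work surface, if the arm or the gripper's body presses on something with over 40 N, if the wrist force passes 120 N, or if a joint passes its speed limit or range.

## Working session

There is one attempt and no reset: what is moved stays moved. The work goes in short steps, Python scripts to look and compute and a tool call to move; the robot and the scene stay as the last step left them, time stands still between calls to the robot, and variables do not carry over. Pictures are saved under pics/ and viewed, at most 10 in all, crops included, and the job is handed in when it is done.

Besides the shell and the picture viewer there is one more tool, called after ">>>" by a JSON object that holds its "method" and its "body". drive_tool: Moves the arm, as the interface text tells. Its arguments: {"type":"object","properties":{"deltas":{"type":"array"},"squeeze":{"type":"number"}},"required":["deltas"]}

```bash
mkdir -p pics
cat > h.py <<'E'
import numpy as np, cv2
from plant import robot
def ray(cam,u,v):
    p=robot.camera_params(cam);K=np.array(p["mtx"]);T=np.array(p["T"]);k=p["k1"]
    d=np.array([(u-K[0,2])/K[0,0],(v-K[1,2])/K[1,1]]);s=d.copy()
    for _ in range(20): s=d/(1+k*(s@s))
    return T[:3,3],T[:3,:3]@np.array([s[0],s[1],1])
def at(cam,u,v,z):
    o,d=ray(cam,u,v);return (o+d*(z-o[2])/d[2])
def proj(cam,P):
    p=robot.camera_params(cam);K=np.array(p["mtx"]);T=np.array(p["T"]);c=T[:3,:3].T@(np.array(P)-T[:3,3])
    s=c[:2]/c[2];s=s*(1+p["k1"]*(s@s));return K[:2,:2]@s+K[:2,2]
E
python3 - <<'E'
from h import *
np.set_printoptions(precision=3,suppress=True)
a=robot.camera("top");b=robot.camera("scene")
cv2.imwrite("pics/top0.png",a);cv2.imwrite("pics/scene0.png",b)
for n in ["long_stone","short_stone","holder","holder_seat","case","case_seat","lid_hinge","lid_edge"]:
  for c in ["top","scene"]:
    for r in robot.tip_of(n,c)[:3]: print(n,c,round(r["confidence"],2),np.array(r["position"]),proj(c,r["position"]))
s=robot.get_state();print(s["t"],s["tool_pos"],s["eef_rot"],s["width"],robot.tcp_to_grasp)
E
```

```text
long_stone top 0.98 [ 0.531 -0.191  0.011] [388.367 221.856]
long_stone top 0.79 [ 0.365 -0.228  0.004] [403.201 285.011]
long_stone scene 0.77 [ 0.53  -0.186  0.011] [248.271 250.381]
long_stone scene 0.72 [ 0.362 -0.226 -0.003] [264.498 209.221]
short_stone top 0.61 [0.467 0.188 0.006] [245.046 247.345]
short_stone top 0.56 [0.465 0.184 0.004] [246.63  248.225]
short_stone top 0.3 [0.587 0.209 0.102] [230.878 197.317]
short_stone scene 0.73 [0.461 0.18  0.005] [403.085 275.239]
holder top 0.8 [ 0.533 -0.189  0.   ] [387.064 221.459]
holder scene 0.66 [ 0.533 -0.186 -0.003] [247.797 255.259]
holder_seat top 0.56 [ 0.534 -0.191  0.008] [388.135 220.906]
holder_seat top 0.26 [ 0.429 -0.022  0.   ] [324.804 261.307]
holder_seat scene 0.61 [ 0.538 -0.19   0.013] [245.049 251.724]
holder_seat scene 0.61 [0.532 0.191 0.013] [399.673 296.129]
case top 0.92 [0.465 0.188 0.003] [245.389 248.185]
case top 0.89 [ 0.308  0.145 -0.001] [261.565 307.614]
case top 0.81 [0.211 0.365 0.002] [177.862 345.869]
case scene 0.84 [ 0.468  0.189 -0.002] [405.574 280.307]
case scene 0.81 [ 0.217  0.363 -0.0
[... 375 characters left out ...]
p 0.71 [0.53  0.195 0.014] [241.908 223.601]
lid_hinge top 0.69 [0.274 0.375 0.017] [172.529 322.029]
lid_hinge scene 0.98 [0.533 0.196 0.012] [401.515 297.001]
lid_hinge scene 0.85 [0.273 0.376 0.012] [499.377 243.583]
lid_hinge scene 0.72 [0.344 0.164 0.007] [409.556 240.578]
lid_edge top 0.93 [0.589 0.21  0.104] [230.346 196.533]
lid_edge top 0.75 [0.28  0.135 0.032] [264.054 319.483]
lid_edge top 0.73 [0.174 0.362 0.037] [174.993 362.168]
lid_edge scene 0.93 [0.276 0.141 0.026] [408.4   215.873]
lid_edge scene 0.76 [0.171 0.354 0.041] [498.982 208.049]
lid_edge scene 0.57 [0.588 0.204 0.104] [403.519 288.094]
0.9 [ 0.21  -0.535  0.231] [0.    0.983 0.186 0.   ] 0.08532837256681959 0.0187
```

View pics/top0.png

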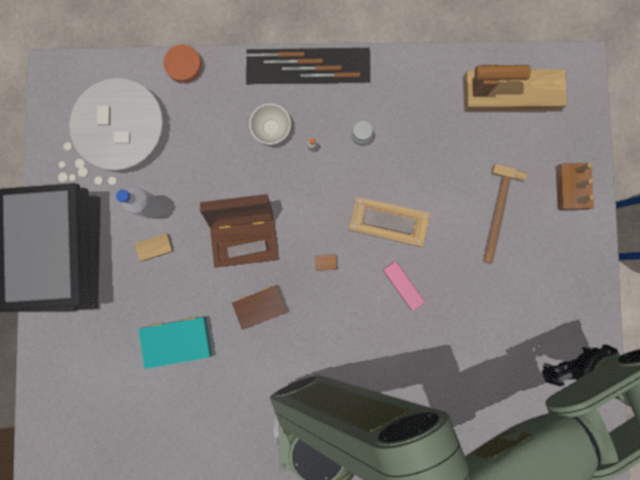

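View pics/scene0.png

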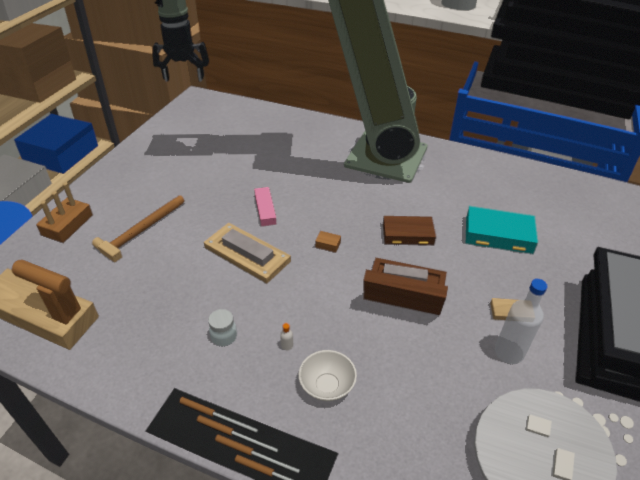

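Candidates for the case in the top view are the open brown one (244,240), the shut brown one (260,307) and the turquoise one (175,343). The open brown one fits: it isn't turquoise, it's the larger of the two browns, and it holds a grey stone. The long stone is the grey block in the holder at (390,220); the pink one at (404,286) is a look-alike. I'll confirm this in a crop and measure the poses.

Run:
```python
from h import *
np.set_printoptions(precision=4,suppress=True)
a=robot.camera("top");b=robot.camera("scene")
crop=cv2.resize(a[180:340,195:445],None,fx=3.2,fy=3.2,interpolation=cv2.INTER_CUBIC)
cv2.imwrite("pics/crop0.png",crop[:600,:800])
for n,z in [("long_stone",.038),("short_stone",.028),("holder",.02),("case",.014)]:
  for c in ["top","scene"]:
    for r in robot.trace(n,c)[:2]:
      m=r["region"].astype(np.uint8)
      cs=max(cv2.findContours(m,cv2.RETR_EXTERNAL,cv2.CHAIN_APPROX_NONE)[0],key=cv2.contourArea)
      P=np.array([at(c,u,v,z)[:2] for u,v in cs[:,0]],np.float32)
      (x,y),(w,h),ang=cv2.minAreaRect(P*1000)
      if w>h: ang+=90
      ang=(ang+90)%180-90
      print(n,c,round(r["confidence"],2),"px",cs[:,0].mean(0),"c",x,y,"wh",min(w,h),max(w,h),"yaw_longaxis_from_y",ang)
for n in ["glue","block","water","bowl","jar"]:
  for r in robot.tip_of(n,"top")[:1]: print(n,np.array(r["position"]),r["confidence"])
```

```text
long_stone top 0.89 px [403.3962 285.5283] c 363.83648681640625 -222.6531982421875 wh 45.05485916137695 130.05274963378906 yaw_longaxis_from_y -55.38501739501953
long_stone top 0.88 px [388.877  221.3361] c 530.848876953125 -188.59759521484375 wh 45.927703857421875 132.56385803222656 yaw_longaxis_from_y -13.872337341308594
long_stone scene 0.75 px [264.5464 205.8557] c 390.8298034667969 -208.49383544921875 wh 43.3487434387207 155.41720581054688 yaw_longaxis_from_y -55.386962890625
long_stone scene 0.69 px [246.7928 247.0811] c 543.8729858398438 -181.961181640625 wh 59.065914154052734 141.44398498535156 yaw_longaxis_from_y -12.034339904785156
short_stone top 0.92 px [246.5217 248.6739] c 462.3799743652344 180.56814575195312 wh 30.434158325195312 102.6788330078125 yaw_longaxis_from_y 10.101945877075195
short_stone top 0.73 px [138.8532 201.7248] c 589.1090698242188 466.9188537597656 wh 68.04364776611328 128.7583770751953 yaw_longaxis_from_y -26.889739990234375
short_stone scene 0.8 px [405.8846 272.1154] c 470.5046081542969 186.10028076171875 wh 37.66802978515625 103.365966796875 yaw_l
[... 597 characters left out ...]
184.53404235839844 yaw_longaxis_from_y 9.568678855895996
case top 0.84 px [259.1958 306.8042] c 311.9004211425781 149.64962768554688 wh 81.91857147216797 130.90687561035156 yaw_longaxis_from_y 21.219633102416992
case scene 0.96 px [405.0391 285.7174] c 496.2586975097656 192.80648803710938 wh 139.73696899414062 191.27684020996094 yaw_longaxis_from_y 7.743673801422119
case scene 0.81 px [500.8325 229.6847] c 215.8530731201172 372.5470275878906 wh 159.65122985839844 182.573974609375 yaw_longaxis_from_y 9.129386901855469
glue [ 0.7367  0.018  -0.0036] 0.51
block [ 0.4267 -0.0212 -0.0004] 0.67
water [ 0.5837  0.4417 -0.0021] 0.94
bowl [0.792  0.12   0.0023] 0.85
jar [ 0.7665 -0.1236  0.0007] 0.93
```

View pics/crop0.png

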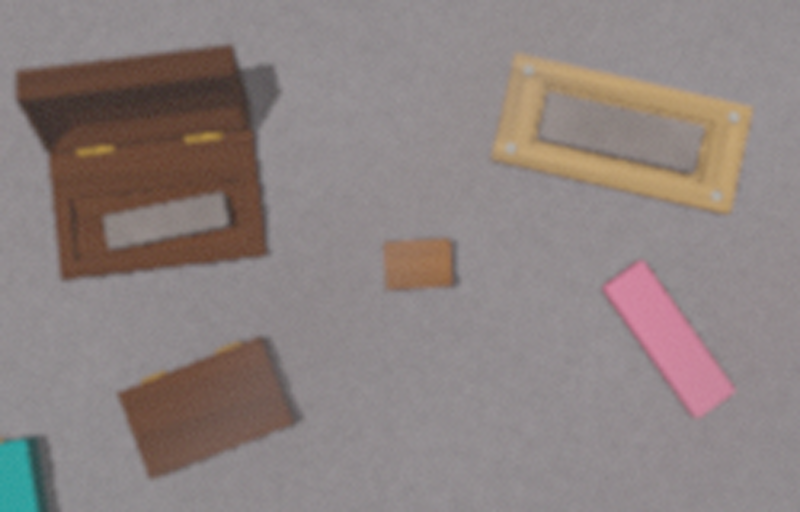

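Confirmed: the open brown case is the larger brown one and holds the short grey stone. I'll take averaged poses and check them with an overlay.

```bash
cat >> h.py <<'E'
def w(o,yaw,p):
    c,s=np.cos(np.radians(yaw)),np.sin(np.radians(yaw))
    return np.array([o[0]+c*p[0]-s*p[1],o[1]+s*p[0]+c*p[1],p[2]])
def box(img,cam,o,yaw,x0,x1,y0,y1,z,col,u0,v0,f):
    q=[((proj(cam,w(o,yaw,(x,y,z)))-[u0,v0]+.5)*f).astype(int) for x,y in [(x0,y0),(x1,y0),(x1,y1),(x0,y1)]]
    cv2.polylines(img,[np.array(q)],True,col,1)
def overlay(name,case,holder,items=()):
    out=[]
    for cam,(u0,v0,W,H) in [("top",(195,180,250,95)),("scene",(200,215,250,95))]:
        f=3.2;im=cv2.resize(robot.camera(cam)[v0:v0+H,u0:u0+W],None,fx=f,fy=f,interpolation=cv2.INTER_CUBIC)
        for (o,yaw,*b) in [(case[0],case[1],-.04,.064,-.085,.085,.014,(0,255,255)),(case[0],case[1],-.026,.026,-.071,.071,.014,(0,255,0)),(holder[0],holder[1],-.045,.045,-.1,.1,.02,(0,255,255)),(holder[0],holder[1],-.026,.026,-.071,.071,.02,(0,255,0))]+list(items):
            box(im,cam,o,yaw,*b,u0,v0,f)
        out.append(im)
    h=min(300,out[0].shape[0]);cv2.imwrite(name,np.vstack([o[:h] for o in out]))
E
python3 - <<'E'
from h import *
np.set_printoptions(precision=4,suppress=True)
ref={"case":(.466,.189),"case_seat":(.466,.189),"lid_hinge":(.531,.195),"holder":(.533,-.19),"holder_seat":(.533,-.19),"long_stone":(.53,-.19),"short_stone":(.464,.183),"lid_edge":(.588,.207)}
for n,g in ref.items():
  for c in ["top","scene"]:
    L=[]
    for i in range(3):
      robot.camera(c)
      L+=[r["position"] for r in robot.tip_of(n,c) if np.hypot(*(np.array(r["position"])[:2]-g))<.03]
    if L: print(n,c,len(L),np.median(L,0))
S=[((.464,.183),9,-.014,.014,-.05,.05,.028,(255,0,255)),((.531,-.19),-13.7,-.02,.02,-.065,.065,.038,(255,0,255))]
overlay("pics/ov0.png",((.4665,.189),6.7),((.533,-.190),-13.6),S)
E
```

```text
case top 3 [0.4653 0.1867 0.0031]
case scene 4 [0.4672 0.189  0.0007]
case_seat top 3 [0.4682 0.1903 0.0067]
case_seat scene 3 [0.4654 0.1898 0.0075]
lid_hinge top 3 [0.5269 0.1964 0.0134]
lid_hinge scene 3 [0.5317 0.1968 0.0135]
holder top 3 [ 0.5323 -0.1898 -0.0013]
holder scene 3 [ 0.5346 -0.1848 -0.0013]
holder_seat top 3 [ 0.5395 -0.19    0.0114]
holder_seat scene 3 [ 0.536  -0.1899  0.0132]
long_stone top 4 [ 0.5331 -0.1889  0.0117]
long_stone scene 3 [ 0.531  -0.1841  0.0115]
short_stone top 3 [0.4658 0.1812 0.009 ]
short_stone scene 3 [0.462  0.1825 0.0054]
lid_edge top 3 [0.5904 0.2074 0.1009]
lid_edge scene 2 [0.59   0.2056 0.1066]
```

View pics/ov0.png

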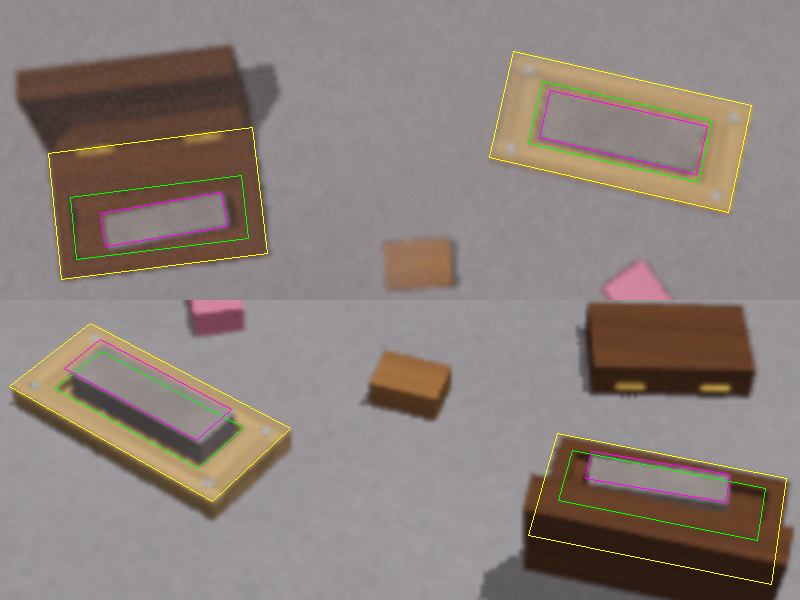

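```bash
cat > go.py <<'E'
import sys
from h import *
s=robot.get_state();q=s["eef_rot"];p=np.array(s["tool_pos"])
from scipy.spatial.transform import Rotation as R
M=R.from_quat([q[1],q[2],q[3],q[0]]).as_matrix()
phi=np.degrees(np.arctan2(M[1,0],M[0,0]))
print("t",round(s["t"],2),"p",p.round(4),"phi",round(phi,2),"zaxis",M[:,2].round(3),"w",round(s["width"],4),"F",np.round(s["ft_force"],1),"ff",s["finger_force"])
a=[float(v) for v in sys.argv[1:]]
for i in range(0,len(a),4):
    d=np.array(a[i:i+3])-p; print("  d",(M.T@d).round(4),"roll",round(-np.radians((a[i+3]-phi+180)%360-180),4),"dist",round(np.linalg.norm(d),3))
E
python3 go.py .464 .183 .15 99
```

```text
t 6.55 p [ 0.21   -0.5353  0.2313] phi 21.42 zaxis [ 0. -0. -1.] w 0.0851 F [-0.  -0.5  0.9] ff 0.0
  d [ 0.4988 -0.576   0.0813] roll -1.3541 dist 0.766
```

>>> {"method": "drive_tool", "body": {"deltas": [[[0.25,-0.288,0.04,-0.7,0.7],[0.499,-0.576,0.04,-1.354,0.7],[0.499,-0.576,0.08,-1.354,0.7],[0.499,-0.576,0.08,-1.354,0.7],[0.499,-0.576,0.08,-1.354,0.7],[0.499,-0.576,0.08,-1.354,0.7],[0.499,-0.576,0.08,-1.354,0.7],[0.499,-0.576,0.08,-1.354,0.7],[0.499,-0.576,0.08,-1.354,0.7],[0.499,-0.576,0.08,-1.354,0.7]]], "squeeze": 40}}

```text
t: 7.55
tool_pos: [0.3763, -0.0646, 0.1804]
eef_rot: [0.001, 0.649, 0.761, 0.0]
ft_force: [0.8, -0.0, -0.2]
width: 0.0601
finger_force: 0.0
```

```bash
python3 go.py .464 .183 .15 99 .464 .183 .019 99
```

```text
t 7.55 p [ 0.3763 -0.0646  0.1804] phi 99.13 zaxis [ 0.002 -0.001 -1.   ] w 0.0601 F [ 0.8 -0.  -0.2] ff 0.0
  d [0.2306 0.1259 0.0305] roll 0.0023 dist 0.264
  d [0.2307 0.1257 0.1615] roll 0.0023 dist 0.308
```

>>> {"method": "drive_tool", "body": {"deltas": [[[0.231,0.126,0.03,0,0.7],[0.231,0.126,0.03,0,0.7],[0.231,0.126,0.03,0,0.7],[0.231,0.126,0.03,0,0.7],[0.231,0.126,0.03,0,0.7],[0.231,0.126,0.06,0,0.7],[0.231,0.126,0.1,0,0.7],[0.231,0.126,0.1,0,0.7],[0.231,0.126,0.1,0,0.7]]]}}

```text
t: 8.45
tool_pos: [0.4641, 0.1812, 0.0804]
eef_rot: [-0.0, 0.65, 0.76, -0.001]
ft_force: [0.4, -0.2, -0.5]
width: 0.0596
finger_force: 0.0
```

```bash
python3 go.py .464 .183 .019 99
```

```text
t 8.45 p [0.4641 0.1812 0.0804] phi 98.99 zaxis [-0.001 -0.    -1.   ] w 0.0596 F [ 0.4 -0.2 -0.5] ff 0.0
  d [0.0018 0.0002 0.0614] roll -0.0002 dist 0.061
```

>>> {"method": "drive_tool", "body": {"deltas": [[[0.002,0,0.03,0,0.7],[0.002,0,0.05,0,0.7],[0.002,0,0.062,0,0.7],[0.002,0,0.062,0,0.7],[0.002,0,0.062,0,0.4],[0.002,0,0.062,0,0.2],[0.002,0,0.062,0,0.2],[0.002,0,0.062,0,0.2],[0.002,0,0.062,0,0.2]]]}}

```text
t: 9.35
tool_pos: [0.465, 0.1836, 0.0198]
eef_rot: [0.001, 0.649, 0.76, 0.001]
ft_force: [0.1, -0.6, 5.7]
width: 0.0267
finger_force: 39.3
```

```bash
python3 go.py .464 .183 .019 99
```

```text
t 9.35 p [0.465  0.1836 0.0198] phi 99.01 zaxis [ 0.003  0.001 -1.   ] w 0.0267 F [ 0.1 -0.6  5.7] ff 39.3137401342392
  d [-0.0004 -0.0011  0.0008] roll 0.0002 dist 0.001
```

>>> {"method": "drive_tool", "body": {"deltas": [[[0,0,-0.03,0,0.2],[0,0,-0.07,0,0.2],[0,0,-0.11,0,0.2],[-0.05,0,-0.11,0,0.2],[-0.1,0,-0.11,0.1,0.2],[-0.14,0.02,-0.11,0.2,0.2],[-0.18,0.04,-0.11,0.3,0.2],[-0.198,0.08,-0.1,0.394,0.2],[-0.198,0.08,-0.06,0.394,0.2],[-0.198,0.08,-0.06,0.394,0.2]]]}}

```text
t: 10.35
tool_pos: [0.5711, -0.0004, 0.0744]
eef_rot: [-0.003, 0.786, 0.618, -0.004]
ft_force: [-1.0, 1.0, -1.5]
width: 0.0267
finger_force: 40.1
```

```bash
python3 go.py .575 0 .015 76.4
```

```text
t 10.35 p [ 5.711e-01 -4.000e-04  7.440e-02] phi 76.34 zaxis [-0.009  0.    -1.   ] w 0.0267 F [-1.   1.  -1.5] ff 40.08584439754486
  d [0.0015 0.0042 0.0594] roll -0.001 dist 0.06
```

>>> {"method": "drive_tool", "body": {"deltas": [[[0,0,0.03,0,0.2],[0,0,0.045,0,0.2],[0,0,0.052,0,0.2],[0,0,0.055,0,0.2],[0,0,0.057,0,0.2],[0,0,0.058,0,0.2],[0,0,0.059,0,0.2],[0,0,0.06,0,0.2],[0,0,0.06,0,0.2]]]}}

```text
t: 11.25
tool_pos: [0.5739, 0.0003, 0.0184]
eef_rot: [0.0, 0.786, 0.619, 0.0]
ft_force: [-0.2, -0.6, -1.0]
width: 0.0267
finger_force: 40.1
```

```bash
python3 go.py .575 0 .015 76.4
```

```text
t 11.25 p [5.739e-01 3.000e-04 1.840e-02] phi 76.42 zaxis [ 0. -0. -1.] w 0.0267 F [-0.2 -0.6 -1. ] ff 40.08373975753784
  d [0.     0.0011 0.0034] roll 0.0003 dist 0.004
```

>>> {"method": "drive_tool", "body": {"deltas": [[[0,0,0.001,0,0.2],[0,0,0.002,0,0.2],[0,0,0.003,0,0.2],[0,0,0.004,0,0.2],[0,0,0.005,0,0.2],[0,0,0.005,0,0.2]]]}}

```text
t: 11.85
tool_pos: [0.5739, 0.0002, 0.0139]
eef_rot: [0.0, 0.786, 0.619, 0.0]
ft_force: [-2.1, -0.1, 4.8]
width: 0.0268
finger_force: 40.7
```

>>> {"method": "drive_tool", "body": {"deltas": [[[0,0,0.004,0,0.4],[0,0,0.003,0,0.7],[0,0,0.002,0,0.8],[0,0,-0.03,0,0.8],[0,0,-0.07,0,0.8],[-0.05,0,-0.08,0,0.8],[-0.1,0.002,-0.08,0,0.8],[-0.15,0.004,-0.08,0,0.8],[-0.192,0.004,-0.08,0,0.8],[-0.192,0.004,-0.08,0,0.8]]]}}

```text
t: 12.85
tool_pos: [0.5317, -0.1919, 0.0934]
eef_rot: [0.001, 0.787, 0.616, -0.0]
ft_force: [0.6, 0.1, 0.3]
width: 0.0682
finger_force: 0.0
```

```bash
python3 go.py .533 -.188 .024 76.3
```

```text
t 12.85 p [ 0.5317 -0.1919  0.0934] phi 76.11 zaxis [ 0.    -0.002 -1.   ] w 0.0682 F [0.6 0.1 0.3] ff 0.0
  d [0.0042 0.0003 0.0694] roll -0.0033 dist 0.07
```

>>> {"method": "drive_tool", "body": {"deltas": [[[0,0,0.03,0,0.8],[0,0,0.055,0,0.8],[0,0,0.068,0,0.8],[0,0,0.068,0,0.8],[0,0,0.068,0,0.6],[0,0,0.068,0,0.35],[0,0,0.068,0,0.35],[0,0,0.068,0,0.35],[0,0,0.068,0,0.35]]], "squeeze": 60}}

```text
t: 13.75
tool_pos: [0.5337, -0.1874, 0.0268]
eef_rot: [0.001, 0.786, 0.619, 0.001]
ft_force: [-0.2, 0.4, 6.0]
width: 0.0384
finger_force: 62.1
```

```bash
python3 go.py .4665 .189 .12 96.7 .4665 .189 .02 96.7
```

```text
t 13.75 p [ 0.5337 -0.1874  0.0268] phi 76.42 zaxis [ 0.003 -0.001 -1.   ] w 0.0384 F [-0.2  0.4  6. ] ff 62.13509202003479
  d [ 0.3501 -0.1534 -0.0937] roll -0.3539 dist 0.394
  d [ 0.3501 -0.1537  0.0063] roll -0.3539 dist 0.382
```

>>> {"method": "drive_tool", "body": {"deltas": [[[0,0,-0.03,0,0.35],[0,-0.01,-0.07,0,0.35],[0.03,-0.04,-0.095,0,0.35],[0.07,-0.07,-0.095,-0.1,0.35],[0.11,-0.1,-0.095,-0.2,0.35],[0.155,-0.12,-0.095,-0.3,0.35],[0.2,-0.14,-0.095,-0.354,0.35],[0.245,-0.154,-0.095,-0.354,0.35],[0.29,-0.154,-0.095,-0.354,0.35],[0.32,-0.154,-0.095,-0.354,0.35]]]}}

```text
t: 14.75
tool_pos: [0.4579, 0.1626, 0.1203]
eef_rot: [0.0, 0.664, 0.748, 0.001]
ft_force: [1.0, -0.2, -2.8]
width: 0.0384
finger_force: 62.0
```

>>> {"method": "drive_tool", "body": {"deltas": [[[0.02,0.01,0.0,0,0.35],[0.03,0.01,0.0,0,0.35],[0.03,0.01,0.02,0,0.35],[0.03,0.01,0.04,0,0.35],[0.03,0.01,0.04,0,0.35],[0.03,0.01,0.04,0,0.35]]]}}

```text
t: 15.35
tool_pos: [0.464, 0.1902, 0.0802]
eef_rot: [-0.0, 0.665, 0.747, -0.001]
ft_force: [-0.2, -0.3, -2.9]
width: 0.0385
finger_force: 62.0
```

```bash
cp go.py go2.py && python3 go.py .4665 .189 .08 96.7
python3 - <<'E'
from h import *
s=robot.get_state()
# held stone outline: guess centred at TCP, yaw 6.7
p=s["tool_pos"];zb=p[2]-.0148
o=(p[0],p[1])
S=[(o,6.7,-.02,.02,-.065,.065,zb,(255,0,255)),(o,6.7,-.02,.02,-.065,.065,zb+.026,(255,100,0))]
overlay("pics/ov1.png",((.4665,.189),6.7),((.533,-.189),-13.6),S)
E
```

```text
t 15.35 p [0.464  0.1902 0.0802] phi 96.67 zaxis [-0.001 -0.001 -1.   ] w 0.0385 F [-0.2 -0.3 -2.9] ff 62.0211124420166
  d [-0.0015  0.0023  0.0002] roll -0.0005 dist 0.003
```

View pics/ov1.png

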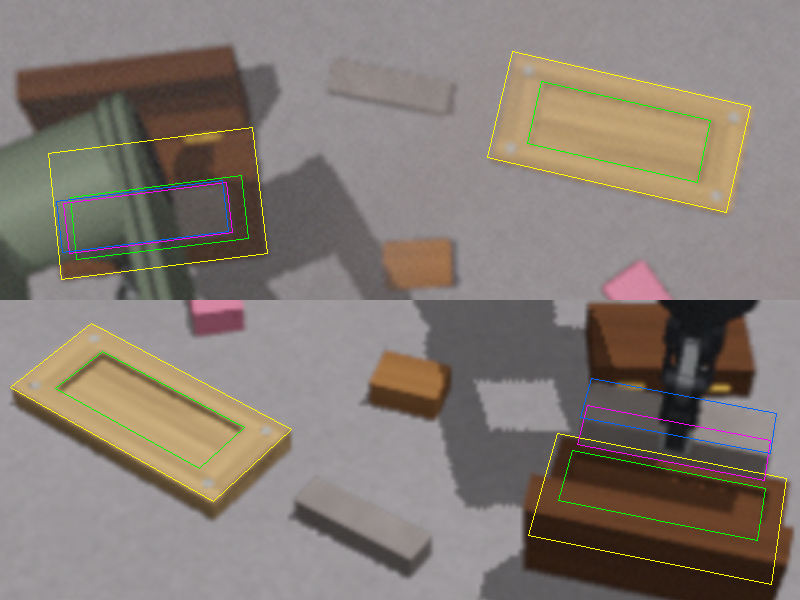

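>>> {"method": "drive_tool", "body": {"deltas": [[[-0.001,0.002,0.02,0,0.35],[-0.001,0.002,0.035,0,0.35],[-0.001,0.002,0.042,0,0.35],[-0.001,0.002,0.046,0,0.35],[-0.001,0.002,0.049,0,0.35],[-0.001,0.002,0.052,0,0.35],[-0.001,0.002,0.054,0,0.35],[-0.001,0.002,0.056,0,0.35],[-0.001,0.002,0.057,0,0.35],[-0.001,0.002,0.057,0,0.35]]]}}

```text
t: 16.45
tool_pos: [0.4666, 0.1901, 0.0231]
eef_rot: [0.0, 0.665, 0.747, -0.0]
ft_force: [0.3, -0.2, -3.1]
width: 0.0384
finger_force: 62.0
```

```bash
python3 go.py .4665 .189 .0208 96.7
```

```text
t 16.45 p [0.4666 0.1901 0.0231] phi 96.71 zaxis [-0. -0. -1.] w 0.0384 F [ 0.3 -0.2 -3.1] ff 62.006038427352905
  d [-0.0011 -0.0002  0.0023] roll 0.0001 dist 0.003
```

Stone is inside the recess (no rim contact); lower the last bit.

>>> {"method": "drive_tool", "body": {"deltas": [[[0,0,0.001,0,0.35],[0,0,0.0015,0,0.35],[0,0,0.002,0,0.35],[0,0,0.0025,0,0.35],[0,0,0.003,0,0.35],[0,0,0.003,0,0.35]]]}}

```text
t: 17.05
tool_pos: [0.4667, 0.1901, 0.0208]
eef_rot: [0.0, 0.665, 0.747, 0.0]
ft_force: [-2.4, -0.5, 4.3]
width: 0.038
finger_force: 62.9
```

>>> {"method": "drive_tool", "body": {"deltas": [[[0,0,0.002,0,0.5],[0,0,0.001,0,0.7],[0,0,0.0,0,0.7],[0,0,-0.03,0,0.7],[0,0,-0.07,0,0.7],[-0.05,0,-0.08,0,0.7],[-0.1,0,-0.08,0.12,0.7],[-0.15,0.04,-0.08,0.24,0.7],[-0.201,0.084,-0.07,0.354,0.7],[-0.201,0.084,-0.05,0.354,0.7]]]}}

```text
t: 18.05
tool_pos: [0.5782, -0.0023, 0.0726]
eef_rot: [0.003, 0.787, 0.617, 0.003]
ft_force: [0.3, -0.4, 0.3]
width: 0.0596
finger_force: 0.0
```

>>> {"method": "drive_tool", "body": {"deltas": [[[0,0,0,0,0.7],[0,0,0,0,0.7],[0,0,0,0,0.7]]]}}

```text
t: 18.35
tool_pos: [0.5728, 0.001, 0.0706]
eef_rot: [-0.0, 0.786, 0.619, -0.0]
ft_force: [0.5, -0.3, 0.0]
width: 0.06
finger_force: 0.0
```

```bash
python3 go.py .574 0.0003 .0139 76.4
python3 - <<'E'
from h import *
robot.camera("scene")
for c in ["scene"]:
  for n in ["short_stone","long_stone"]:
    for r in robot.tip_of(n,c)[:3]: print(n,c,round(r["confidence"],2),np.round(r["position"],4))
E
```

```text
t 18.35 p [0.5728 0.001  0.0706] phi 76.46 zaxis [-0.  0. -1.] w 0.06 F [ 0.5 -0.3  0. ] ff 0.0
  d [-0.0005  0.0013  0.0566] roll 0.0011 dist 0.057
short_stone scene 0.57 [ 0.5727 -0.0007 -0.0038]
short_stone scene 0.43 [0.4683 0.4292 0.0016]
long_stone scene 0.92 [ 0.3669 -0.2252 -0.0019]
long_stone scene 0.64 [0.4661 0.1951 0.0054]
```

>>> {"method": "drive_tool", "body": {"deltas": [[[0,0.001,0.03,0,0.7],[0,0.001,0.05,0,0.7],[0,0.001,0.058,0,0.7],[0,0.001,0.058,0,0.7],[0,0.001,0.058,0,0.4],[0,0.001,0.058,0,0.2],[0,0.001,0.058,0,0.2],[0,0.001,0.058,0,0.2],[0,0.001,0.058,0,0.2]]], "squeeze": 40}}

```text
t: 19.4
tool_pos: [0.5755, 0.0001, 0.0137]
eef_rot: [0.001, 0.786, 0.619, 0.001]
ft_force: [-0.5, 0.4, 6.3]
width: 0.0265
finger_force: 40.4
```

```bash
python3 go.py .533 -.189 .08 76.4
```

```text
t 19.4 p [5.755e-01 1.000e-04 1.370e-02] phi 76.42 zaxis [ 0.003  0.    -1.   ] w 0.0265 F [-0.5  0.4  6.3] ff 40.41728854179382
  d [-0.1938  0.0033 -0.0664] roll 0.0003 dist 0.205
```

>>> {"method": "drive_tool", "body": {"deltas": [[[0,0,-0.03,0,0.2],[0,0,-0.06,0,0.2],[-0.05,0.002,-0.066,0,0.2],[-0.1,0.003,-0.066,0,0.2],[-0.15,0.003,-0.066,0,0.2],[-0.194,0.003,-0.066,0,0.2],[-0.194,0.003,-0.066,0,0.2],[-0.194,0.003,-0.066,0,0.2],[-0.194,0.003,-0.05,0,0.2],[-0.194,0.003,-0.05,0,0.2]]]}}

```text
t: 20.4
tool_pos: [0.5308, -0.1874, 0.0607]
eef_rot: [-0.002, 0.785, 0.619, -0.001]
ft_force: [-0.6, -0.1, -0.9]
width: 0.0268
finger_force: 39.7
```

```bash
python3 go.py .533 -.189 .0255 76.4
```

```text
t 20.4 p [ 0.5308 -0.1874  0.0607] phi 76.5 zaxis [-0.004  0.002 -1.   ] w 0.0268 F [-0.6 -0.1 -0.9] ff 39.71088767051697
  d [-0.0011  0.0027  0.0352] roll 0.0018 dist 0.035
```

>>> {"method": "drive_tool", "body": {"deltas": [[[0,0.001,0.015,0,0.2],[0,0.001,0.022,0,0.2],[0,0.001,0.026,0,0.2],[0,0.001,0.029,0,0.2],[0,0.001,0.031,0,0.2],[0,0.001,0.032,0,0.2],[0,0.001,0.033,0,0.2],[0,0.001,0.033,0,0.2]]]}}

```text
t: 21.2
tool_pos: [0.5329, -0.1895, 0.0293]
eef_rot: [0.0, 0.786, 0.619, 0.0]
ft_force: [0.9, 0.2, -1.8]
width: 0.0269
finger_force: 39.7
```

>>> {"method": "drive_tool", "body": {"deltas": [[[0,0,0.001,0,0.2],[0,0,0.002,0,0.2],[0,0,0.003,0,0.2],[0,0,0.0035,0,0.2],[0,0,0.004,0,0.2],[0,0,0.0045,0,0.2],[0,0,0.0045,0,0.2]]]}}

```text
t: 21.9
tool_pos: [0.5328, -0.1895, 0.0257]
eef_rot: [0.0, 0.786, 0.619, 0.0]
ft_force: [-3.0, 0.9, 6.6]
width: 0.0267
finger_force: 40.6
```

>>> {"method": "drive_tool", "body": {"deltas": [[[0,0,0.004,0,0.4],[0,0,0.003,0,0.6],[0,0,0.002,0,0.6],[0,0,-0.04,0,0.6],[0,0,-0.08,0,0.6],[0.03,0,-0.12,0,0.3],[0.07,0,-0.15,-0.1,0],[0.12,0.005,-0.175,-0.2,0],[0.17,0.01,-0.175,-0.3,0],[0.22,0.014,-0.175,-0.354,0]]]}}

```text
t: 22.9
tool_pos: [0.5973, 0.0171, 0.2014]
eef_rot: [0.001, 0.664, 0.748, 0.001]
ft_force: [1.4, -0.6, -0.7]
width: -0.0001
finger_force: 0.0
```

```bash
python3 go.py .644 .210 .20 96.7
```

```text
t 22.9 p [0.5973 0.0171 0.2014] phi 96.84 zaxis [ 0.003 -0.    -1.   ] w -0.0001 F [ 1.4 -0.6 -0.7] ff 0.0
  d [0.186  0.0693 0.0015] roll 0.0024 dist 0.199
```

Check the placings with a picture while the arm is clear of both, then go on behind the lid.

Run:
```python
from h import *
overlay("pics/ov2.png",((.4665,.189),6.7),((.533,-.189),-13.6))
```

```text
(no output)
```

View pics/ov2.png

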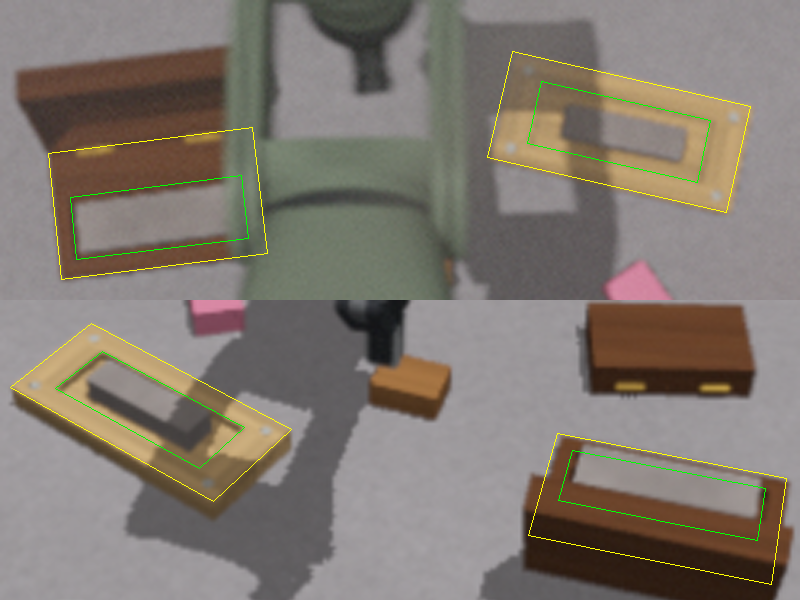

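>>> {"method": "drive_tool", "body": {"deltas": [[[0.045,0.03,0,0,0],[0.09,0.06,0,0,0],[0.14,0.069,0,0,0],[0.187,0.069,0,0,0],[0.187,0.069,0,0,0],[0.187,0.069,0,0,0],[0.187,0.069,0.04,0,0],[0.187,0.069,0.06,0,0],[0.187,0.069,0.06,0,0]]]}}

```text
t: 23.9
tool_pos: [0.641, 0.2061, 0.1362]
eef_rot: [-0.002, 0.665, 0.746, -0.004]
ft_force: [-0.5, -1.4, -0.3]
width: -0.0
finger_force: 0.0
```

```bash
python3 go.py .644 .210 .078 96.7
```

```text
t 23.9 p [0.641  0.2061 0.1362] phi 96.57 zaxis [-0.007 -0.003 -1.   ] w -0.0 F [-0.5 -1.4 -0.3] ff 0.0
  d [0.0036 0.0039 0.0582] roll -0.0022 dist 0.058
```

The picture shows the short stone lying flat in the holder's recess (around 150,405 in the scene half) and the long stone in the case's recess (around 665,480). Next I go down behind the lid and push it.

>>> {"method": "drive_tool", "body": {"deltas": [[[0.001,0.002,0.03,0,0],[0.001,0.002,0.058,0,0],[0.001,0.002,0.058,0,0],[0.001,-0.02,0.058,0,0],[0.001,-0.035,0.058,0,0],[0.001,-0.05,0.058,0,0],[0.001,-0.065,0.058,0,0],[0.001,-0.08,0.058,0,0],[0.001,-0.095,0.058,0,0],[0.001,-0.11,0.058,0,0]]]}}

```text
t: 24.9
tool_pos: [0.5361, 0.1972, 0.0852]
eef_rot: [0.002, 0.665, 0.747, 0.003]
ft_force: [0.9, 0.9, -0.6]
width: 0.0004
finger_force: 0.7
```

```bash
python3 go.py .493 .192 .074 96.7 .479 .1905 .0585 96.7 .470 .1895 .036 96.7
```

```text
t 24.9 p [0.5361 0.1972 0.0852] phi 96.64 zaxis [ 0.008  0.002 -1.   ] w 0.0004 F [ 0.9  0.9 -0.6] ff 0.7321367401164025
  d [-0.0002 -0.0435  0.0109] roll -0.0011 dist 0.045
  d [-0.0001 -0.0577  0.0263] roll -0.0011 dist 0.063
  d [-0.0001 -0.0669  0.0487] roll -0.0011 dist 0.083
```

>>> {"method": "drive_tool", "body": {"deltas": [[[0,-0.012,0.003,0,0],[0,-0.024,0.004,0,0],[0,-0.034,0.005,0,0],[0,-0.042,0.008,0,0],[0,-0.047,0.014,0,0],[0,-0.052,0.02,0,0],[0,-0.056,0.026,0,0],[0,-0.06,0.032,0,0],[0,-0.062,0.037,0,0],[0,-0.062,0.037,0,0]]]}}

```text
t: 25.9
tool_pos: [0.4712, 0.1899, 0.0436]
eef_rot: [-0.0, 0.665, 0.747, -0.001]
ft_force: [-0.5, 0.1, -0.2]
width: -0.0002
finger_force: 0.0
```

>>> {"method": "drive_tool", "body": {"deltas": [[[0,0,0.001,0,0],[0,0,0.002,0,0],[0,0,0.003,0,0],[0,0,0.004,0,0],[0,0,0.005,0,0],[0,0,0.005,0,0]]]}}

```text
t: 26.5
tool_pos: [0.472, 0.1901, 0.04]
eef_rot: [0.0, 0.665, 0.747, 0.0]
ft_force: [-1.6, -0.5, 4.4]
width: 0.0
finger_force: 2.0
```

>>> {"method": "drive_tool", "body": {"deltas": [[[0,0,0.001,0,0],[0,0,0.002,0,0],[0,0,0.003,0,0],[0,0,0.004,0,0],[0,0,0.004,0,0]]]}}

```text
t: 27.0
tool_pos: [0.4721, 0.1902, 0.0396]
eef_rot: [0.0, 0.665, 0.747, 0.001]
ft_force: [-8.3, -2.6, 34.1]
width: 0.0002
finger_force: 17.0
```

>>> {"method": "drive_tool", "body": {"deltas": [[[0,0,-0.01,0,0],[0,0,-0.04,0,0],[0,0,-0.09,0,0],[-0.05,0,-0.13,0,0],[-0.1,0,-0.15,0,0],[-0.15,0,-0.15,0,0],[-0.2,0,-0.15,0,0],[-0.25,0,-0.15,0,0],[-0.25,0,-0.15,0,0],[-0.25,0,-0.15,0,0]]]}}

```text
t: 28.0
tool_pos: [0.5015, -0.0606, 0.1855]
eef_rot: [0.0, 0.666, 0.746, -0.0]
ft_force: [-0.1, -0.6, 0.6]
width: -0.0001
finger_force: 0.0
```

Run:
```python
from h import *
S=[((.4665,.189),6.7,-.04,.064,-.085,.085,.040,(255,0,255))]
overlay("pics/ov3.png",((.4665,.189),6.7),((.533,-.189),-13.6),S)
```

```text
(no output)
```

View pics/ov3.png

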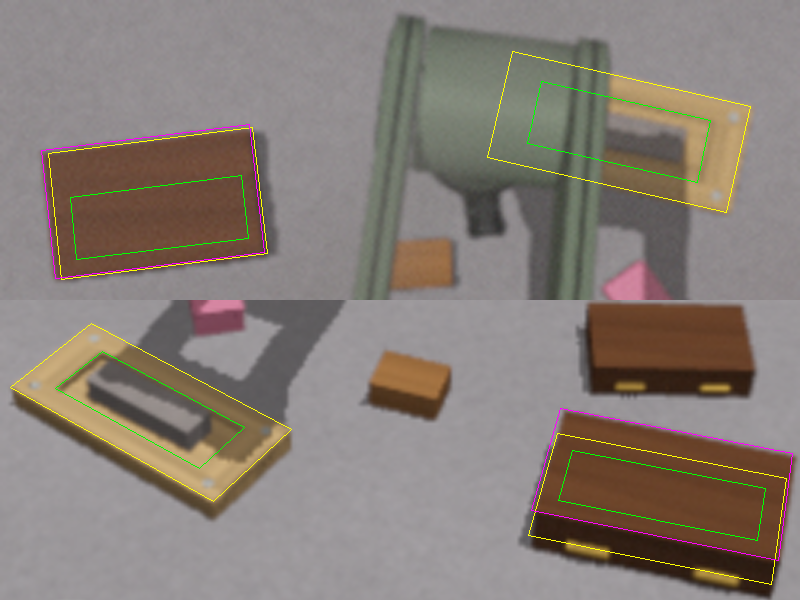

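The lid's top matches the 40 mm outline (scene half, around 665,480), the fingertips stopped at 39.6 mm, and the short stone lies flat in the holder. Handing in.

```bash
python3 -c "
from plant import robot
print(robot.hand_in())"
```

```text
the job is handed in; nothing more can be done
None
```

I handed the job in at about 28 s: the short stone is in the holder, the long stone is in the case and the lid is shut. The last pictures and contact heights agree, but the hand-in gave no verdict.

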